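Slide the liqueur bottle back into its place beside the melter

ROBOT

A 6-joint arm with a two-finger parallel gripper is mounted at the origin on the work surface. World frame = base frame: x ahead of the robot, y to its left, z up, the work surface at z = 0. Lengths are in m, angles in rad, forces in N, time in s.
With the tool pointing down it reaches from about 0.375 to 0.825 m from the base axis. Payload 5.5 kg.
Tool frame: the origin (TCP) lies at the very end of the fingers, on their centre line; the grasp point (between the pads) lies 19 mm behind it; y points along the fingers, x is the direction in which the jaws open and shut, and the axes are right-handed (so a half turn about y gives the same grasp; the last joint's range is limited). The gripper opens to 85 mm and grips with 20 to 120 N. Pads are 22 mm wide; open, the fingers measure 114 mm over their backs; the gripper's body (76 mm by 85 mm) begins 54 mm behind the grasp point. The pads swing forward as they close: fully open they stand 13 mm farther back than shut.
Start: joints at [1.309, 0.314, -0.047, 1.21, 0, 1.571], TCP at [0.155, 0.58, 0.231] pointing down, gripper open.
Joint ranges: [-2.67, 2.67], [-0.69, 1.73], [-1.03, 1.25], [-2.08, 2.16], [-1.42, 1.45], [-3.14, 3.14]. Speed limits (rad/s): [2.39, 2.39, 3.01, 3.14, 3.14, 3.14].

INTERFACE

Orientations are given as a 3x3 rotation matrix whose columns are the frame's x, y, z axes.
In Python, from bench import get_obs, vision, manip gives the robot as it stands.
- The arm moves only by the tool play_rows, never from a script. Its argument "motion" is a list of rows, each an object with "offset": the shift along the world's x, y, z in m, a list of three; "angular": the turn, a rotation vector about the world's x, y, z in rad, a list of three; "grip": the closure, from 0 (fully open) to 1 (shut). A call has 1 to 10 rows; each row shifts and turns the commanded pose from where the row before left it; what a row does not reach is not made up. A row lasts 1/10 s, in which the tool goes at most 50 mm and 8.59 degrees, less where a joint would pass 70% of its speed; a pose out of reach is approached as far as the arm can. A call with a gripper value outside its range is refused whole. The fingers move at their own pace and stop on an object; the grip force is fixed at half the most. Time passes only in rows, so rows that do not move let the fingers close. It gives the time, the measured TCP pose, the force and the opening at its end, in the units of the state.
- get_obs(): the state, without advancing time (a new reading comes with each control period).
- vision.get_image(name): name is "side" or "top" or "wrist"; returns the picture (480x640x3 uint8, blue, green, red); there is no depth.
- vision.camera_info(name): a dict with "K" (3x3 intrinsics, pixels), "D" ([k1, k2, p1, p2, k3] as OpenCV has them; the pictures are not rectified), "R" (3x3) and "t" (3): a world point X has camera coordinates R X + t. Camera axes: x right, y down, z forward; pixel columns grow to the right and rows downward; lengths in m; the calibration is good to about 2 mm. A picture is of the moment at which its call begins: read the wrist's pose just before it. camera_info takes no time and is no camera call; for the wrist camera it gives the pose at the moment of the call.
- manip.sign_off(): hands the job in, once; it reports no verdict.
The state is a dict: "clock": time; "joint_positions": joint angles; "joint_velocities": joint speeds; "joint_efforts": joint torques, N m; "tool_pos": TCP position; "tcp_rot": TCP orientation; "ft_force": force on the tool from outside, world axes, zero at the start; "moment": the same for the moment, N m; "grip_width": finger opening in m.
Only numpy, scipy, OpenCV 4.12 (cv2) and the standard library are available. Lean on these libraries where they do the work, as an engineer would, in place of code of your own. Each camera call takes 0.05 s, during which the arm holds its last target.

TASK

Push the orange liqueur bottle across the bench into the gap between the clear bottle and the green bottle, until it stands against the side of the fondant melter like them. It is tall and narrow and must stay standing on its foot: push it gently and low down, touching only the bare glass below its label, and do not grip it, lift it or knock it along. Leave the other bottles and the cherry jar where they stand.

Things in the scene. Friction and masses are not known exactly. Their poses are not given: they have to be found in the camera images.
- liqueur: The bottle to move: orange glass, dark blue label, black cap, 0.6 to 0.9 kg, round. Body 72 mm across up to 195 mm, neck 29 mm across, cap top at 305 mm. Bare glass from foot to 100 mm, label from 105 mm; touch nothing from 100 mm up. Friction on the bench 0.5 to 0.7: pushed higher than about 45 mm it may tip. Origin: centre of its foot, z up.
- clear_bottle: Bystander: pale colourless bottle, white label, black cap, round, 72 mm across up to 185 mm, 295 mm tall, loose; its side is 1 to 2 mm off the melter. It borders the gap, on either side of it. Origin: centre of its foot, z up.
- green_bottle: Bystander: dark green bottle, cream label, black cap, round, 72 mm across up to 200 mm, 310 mm tall, loose; its side is 1 to 2 mm off the melter. It borders the gap opposite the clear bottle, 190 to 205 mm from it centre to centre, so the liqueur bottle in the middle has 23 to 30 mm free on each side. Origin: centre of its foot, z up.
- syrup_bottle: Bystander: smaller dark red bottle, white label and cap, round, 60 mm across, 250 mm tall, loose, at the end of the row farther from the robot, beyond the gap. Origin: centre of its foot, z up.
- jar: Bystander: cherry jar, dark red with a brass lid, 72 mm diameter, 102 mm tall, loose, on the open bench on the far side of the work. Origin: centre of its foot, z up.
- melter: Fondant melter, lid on: fixed stainless box, 500 mm along its x, 320 along y, 220 high (265 over the lid's handle). The bottles stand in a row along its flat -y side, which is 160 mm from the origin, 12 to 220 mm high; a 72 mm bottle touching it has its centre at own y = -196 mm. Origin: centre of its underside, on the bench; own x points away from the robot, turned up to 0.12 rad.

How it is judged:
At the end, for the whole second after the job is handed in: The liqueur bottle stands upright and at rest on the bench between the clear and the green bottle, its side touching the melter's side or less than 8 mm from it; the other bottles and the jar stand upright within 12 mm of where they were (y of liqueur in the frame of melter above -0.204 m and horizontal distance between liqueur and clear_bottle below 0.14 m and horizontal distance between liqueur and green_bottle below 0.14 m and angle between each of liqueur, clear_bottle, green_bottle, syrup_bottle's own z axis and vertical below 0.04 rad and height (world z) of liqueur below 0.004 m and linear speed of liqueur below 0.01 m/s and distance of each of clear_bottle, green_bottle, syrup_bottle, jar from where it was at the start of the episode below 0.012 m).
It fails at once if the liqueur bottle tips on its edge (more than 0.17 rad) or is lifted off the bench (more than 8 mm) (angle between liqueur's own z axis and vertical above 0.17 rad or height (world z) of liqueur above 0.008 m).
It fails at once if the liqueur bottle is touched at or above its label (more than 100 mm up) (contact force between any of the arm, the fingers and liqueur_c1 above 0.5 N or contact force between any of the arm, the fingers and liqueur_c2 above 0.5 N or contact force between any of the arm, the fingers and liqueur_c3 above 0.5 N or contact force between any of the arm, the fingers and liqueur_c4 above 0.5 N).
It fails at once if the liqueur bottle is knocked along (faster than 0.4 m/s) (linear speed of liqueur above 0.4 m/s).
It fails at once if the liqueur bottle is gripped or pushed hard (more than 35 N) (contact force between any of the fingers, the arm and liqueur above 35 N).
It fails at once if another bottle or the jar is pushed away or tipped (distance of any of clear_bottle, green_bottle, syrup_bottle, jar from where it was at the start of the episode above 0.012 m or angle between any of clear_bottle, green_bottle, syrup_bottle, jar's own z axis and vertical above 0.17 rad).
It also fails if it takes over 58 s, if anything falls off the work surface, if the arm or the gripper's body presses on something with over 40 N, if the wrist force passes 120 N, or if a joint passes its speed limit or range.

## Working session

There is one attempt and no reset: what is moved stays moved. The work goes in short steps, Python scripts to look and compute and a tool call to move; the robot and the scene stay as the last step left them, time stands still between calls to the robot, and variables do not carry over. Pictures are saved under pics/ and viewed, and the job is handed in when it is done.

Besides the shell and the picture viewer there is one more tool, called after "Call:" as name(argument=value, ...), one argument or row to a line, values as JSON. play_rows: Moves the arm, as the interface text tells. Its arguments: {"type":"object","properties":{"motion":{"type":"array"}},"required":["motion"]}

```bash
mkdir -p pics; ls
python3 - <<'E'
from bench import get_obs, vision, manip
import cv2
o=get_obs()
for k,v in o.items(): print(k,v)
for n in ["side","top","wrist"]:
    im=vision.get_image(n); cv2.imwrite(f"pics/{n}0.png",im)
    c=vision.camera_info(n); print(n,c)
E
```

```text
pics
clock 0.0
joint_positions [ 1.30902335e+00  3.14221162e-01 -4.80421922e-02  1.21017786e+00
 -9.46579280e-06  1.57082990e+00]
joint_velocities [-0.00056751 -0.00176104  0.00039019  0.00080342 -0.00049424 -0.00128138]
joint_efforts [-1.32527352e-03 -5.39587677e+01  3.39748514e+01  1.93412311e-02
 -1.81289931e-05  4.89040829e-06]
tool_pos [0.15513712 0.5790287  0.23045363]
tcp_rot [[ 2.58825616e-01 -4.16542235e-04 -9.65923976e-01]
 [ 9.65922665e-01 -1.59129766e-03  2.58825951e-01]
 [-1.64488450e-03 -9.99998647e-01 -9.52101128e-06]]
ft_force [ 0.74447355  0.90646189 -0.5783012 ]
moment [-0.00884485  0.01606029  0.0079605 ]
grip_width 0.08517527246421805
side {'K': array([[564.28184465,   0.        , 304.51383421],
       [  0.        , 564.28184465, 244.65877014],
       [  0.        ,   0.        ,   1.        ]]), 'D': array([0.01698616, 0.        , 0.        , 0.        , 0.        ]), 'R': array([[ 0.88566329, -0.4643083 , -0.00428288],
       [-0.44233103, -0.84086472, -0.31191311],
       [ 0.14122252,  0.27814444, -0.95010098]]), 't': array([-0.45261591,  0.39493523,  1.01387
[... 201 characters left out ...]
       ,  0.        ,  0.        ,  0.        ]), 'R': array([[ 0.02020749, -0.9996201 , -0.01874349],
       [-0.99764127, -0.0189303 , -0.06598135],
       [ 0.06560147,  0.0200326 , -0.9976448 ]]), 't': array([0.1317924 , 0.57429067, 0.83534828])}
wrist {'K': array([[393.2099225 ,   0.        , 324.73407434],
       [  0.        , 393.2099225 , 235.15690395],
       [  0.        ,   0.        ,   1.        ]]), 'D': array([-0.08728714,  0.        ,  0.        ,  0.        ,  0.        ]), 'R': array([[ 0.25832214,  0.96605828, -0.00103226],
       [ 0.91739097, -0.24497344,  0.31365876],
       [ 0.30275977, -0.08197199, -0.94953521]]), 't': array([-0.59846571, -0.04018587,  0.38071155])}
```

View pics/side0.png

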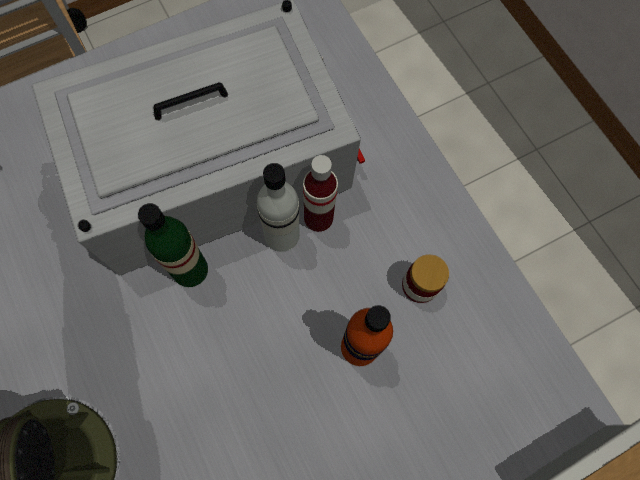

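View pics/top0.png

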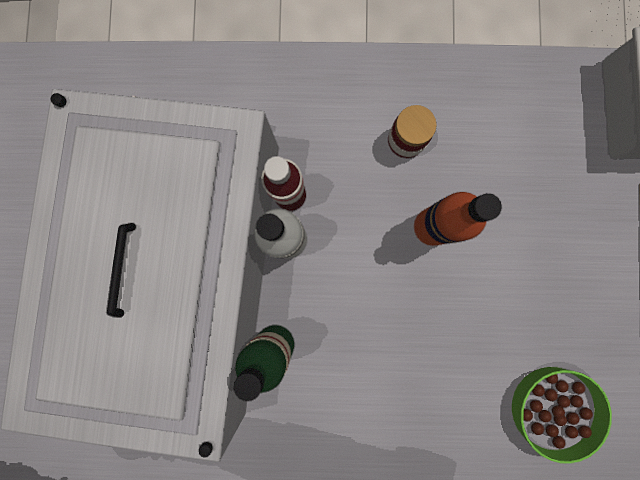

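View pics/wrist0.png

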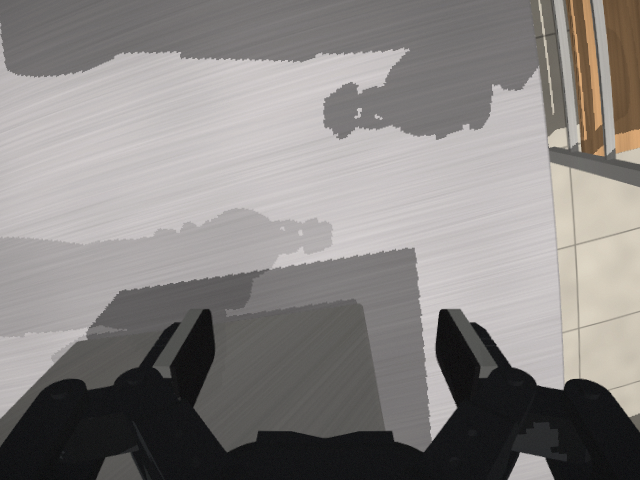

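Top view: melter at left, green bottle at (265,365), clear at (280,235), syrup at (285,180), liqueur at (455,220), jar at (412,130), and an extra bowl at (560,415). Next I measure all of them.

```bash
cat > h.py <<'E'
import numpy as np, cv2
from bench import get_obs, vision, manip
def ray(c,uv):
    p=cv2.undistortPoints(np.array(uv,float).reshape(-1,1,2),c['K'],c['D']).reshape(-1,2)
    d=np.c_[p,np.ones(len(p))]@c['R']; return -c['R'].T@c['t'], d
def onplane(c,uv,z):
    C,d=ray(c,uv); return C+d*((z-C[2])/d[:,2])[:,None]
def proj(c,X):
    return cv2.projectPoints(np.array(X,float).reshape(-1,3),cv2.Rodrigues(c['R'])[0],c['t'],c['K'],c['D'])[0].reshape(-1,2)
def blob(m,seed,win=45):
    m=m.astype(np.uint8); w=np.zeros_like(m); w[max(0,seed[1]-win):seed[1]+win,max(0,seed[0]-win):seed[0]+win]=1
    n,l,s,ce=cv2.connectedComponentsWithStats(m*w)
    i=1+np.argmax(s[1:,4]); return l==i, s[i], ce[i]
E
python3 - <<'E'
from h import *
for n in ["top","side"]:
    im=cv2.imread(f"pics/{n}0.png"); c=vision.camera_info(n); hsv=cv2.cvtColor(im,cv2.COLOR_BGR2HSV)
    print(n,'cam',-c['R'].T@c['t'])
    blk=hsv[...,2]<60
    seeds={'top':dict(liq=(485,207),clear=(270,227),green=(248,386)),'side':dict(liq=(378,318),clear=(274,176),green=(151,216))}[n]
    H=dict(liq=.305,clear=.295,green=.310,syrup=.250,jar=.102)
    for k,s in seeds.items():
        m,st,ce=blob(blk,s,16 if k!='clear' else 16); print(k,st,ce,[onplane(c,ce,H[k]-d)[0].round(4).tolist() for d in(0,.012)])
    s={'top':(276,168),'side':(321,167)}[n]
    m,st,ce=blob((hsv[...,1]<60)&(hsv[...,2]>150),s,13); print('syrup',st,ce,onplane(c,ce,.245)[0].round(4))
    s={'top':(412,124),'side':(428,272)}[n]
    m,st,ce=blob((hsv[...,0]>12)&(hsv[...,0]<28)&(hsv[...,1]>120)&(hsv[...,2]>110),s,35); print('jar',st,ce,onplane(c,ce,.10)[0].round(4))
E
```

```text
top cam [0.51547281 0.12587963 0.87374359]
liq [469 194  32  28 723] [484.34024896 207.5560166 ] [[0.5892, -0.0659, 0.305], [0.5907, -0.07, 0.293]]
clear [256 214  28  27 591] [269.68527919 227.02538071] [[0.5611, 0.1979, 0.295], [0.5621, 0.1993, 0.283]]
green [233 370  31  31 814] [248.43980344 383.79238329] [[0.3716, 0.2166, 0.31], [0.3685, 0.2185, 0.298]]
syrup [263 156  26  24 455] [276.15604396 167.75164835] [0.6465 0.1974 0.245 ]
jar [ 397  105   39   39 1183] [415.92899408 124.14201183] [ 0.7554 -0.0204  0.1   ]
side cam [ 0.43237474 -0.16007127  1.0845352 ]
liq [364 306  26  27 544] [376.64522059 318.68566176] [[0.5868, -0.0747, 0.305], [0.5891, -0.0734, 0.293]]
clear [258 163  28  29 570] [272.27368421 177.05964912] [[0.5566, 0.1907, 0.295], [0.5585, 0.196, 0.283]]
green [138 204  29  28 696] [151.33908046 219.00431034] [[0.3671, 0.2063, 0.31], [0.3661, 0.212, 0.298]]
syrup [312 156  19  17 252] [321.09126984 163.95238095] [0.646  0.1966 0.245 ]
jar [ 412  255   37   35 1017] [430.0245821  271.95771878] [ 0.7551 -0.0232  0.1   ]
```

Run:
```python
import cv2
for n,b in [("top",(200,140,520,420)),("side",(90,130,460,400))]:
    im=cv2.imread(f"pics/{n}0.png")[b[1]:b[3],b[0]:b[2]]
    s=800/(b[2]-b[0]); s=min(s,600/(b[3]-b[1])); cv2.imwrite(f"pics/{n}0z.png",cv2.resize(im,None,fx=s,fy=s,interpolation=cv2.INTER_CUBIC)); print(s)
```

```text
2.142857142857143
2.1621621621621623
```

Run:
```python
from h import *
ct,cs=vision.camera_info('top'),vision.camera_info('side')
def tri(a,b):
    C1,d1=ray(ct,a);C2,d2=ray(cs,b);d1=d1[0];d2=d2[0]
    s=np.linalg.lstsq(np.c_[d1,-d2],C2-C1,rcond=None)[0]
    p,q=C1+s[0]*d1,C2+s[1]*d2; return (p+q)/2,np.linalg.norm(p-q)
for k,a,b in [('liq',(484.3,207.6),(376.6,318.7)),('clear',(269.7,227.0),(272.3,177.1)),('green',(248.4,383.8),(151.3,219)),('syrup',(276.2,167.8),(321.1,164)),('jar',(415.9,124.1),(430,272))]:
    p,e=tri(a,b); print(k,p.round(4),round(e,4))
# orange silhouette mask
e=onplane(ct,[(264,112),(219,460)],.22); print('melter edge top',e.round(4)); d=e[0]-e[1]; print(np.arctan2(d[1],d[0]),np.linalg.norm(d))
e=onplane(cs,[(360,136),(80,236)],.22); print('melter edge side',e.round(4)); d=e[0]-e[1]; print(np.arctan2(d[1],d[0]),np.linalg.norm(d))
est=dict(liq=(.590,-.072,.195),clear=(.561,.197,.185),green=(.3685,.215,.2))
for n,c in (('top',ct),('side',cs)):
    im=cv2.imread(f'pics/{n}0.png')
    im=cv2.resize(im,None,fx=1,fy=1)
    t=np.linspace(0,2*np.pi,60)
    b={'top':(200,140,520,420),'side':(90,130,460,400)}[n]; S=2.14
    z=cv2.resize(im[b[1]:b[3],b[0]:b[2]],None,fx=S,fy=S,interpolation=cv2.INTER_CUBIC)
    for k,(x,y,h) in est.items():
        for r,zz in ((.036,0),(.036,.1),(.036,h-.02)):
            P=np.c_[x+r*np.cos(t),y+r*np.sin(t),0*t+zz]; uv=(proj(c,P)-b[:2])*S
            cv2.polylines(z,[uv.astype(np.int32)],True,(255,255,0),1)
    cv2.imwrite(f'pics/{n}0o.png',z)
```

```text
liq [ 0.5912 -0.0726  0.2848] 0.0011
clear [0.5618 0.2012 0.2705] 0.0026
green [0.364  0.2215 0.2787] 0.001
syrup [0.6469 0.1977 0.242 ] 0.0003
jar [ 0.7581 -0.022   0.0911] 0.0003
melter edge top [[0.7327 0.22   0.22  ]
 [0.243  0.2693 0.22  ]]
-0.10027873045813027 0.4921646106695418
melter edge side [[0.7366 0.2227 0.22  ]
 [0.246  0.2753 0.22  ]]
-0.10681987079870596 0.49342072409450527
```

View pics/top0o.png

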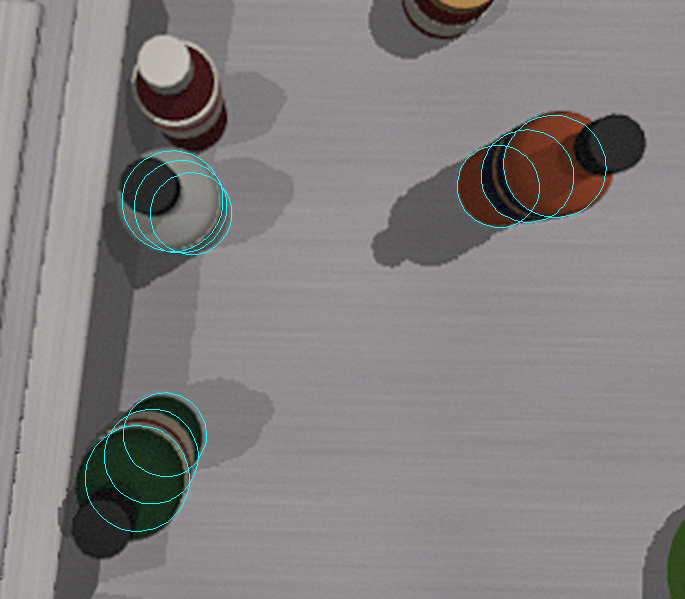

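View pics/side0o.png

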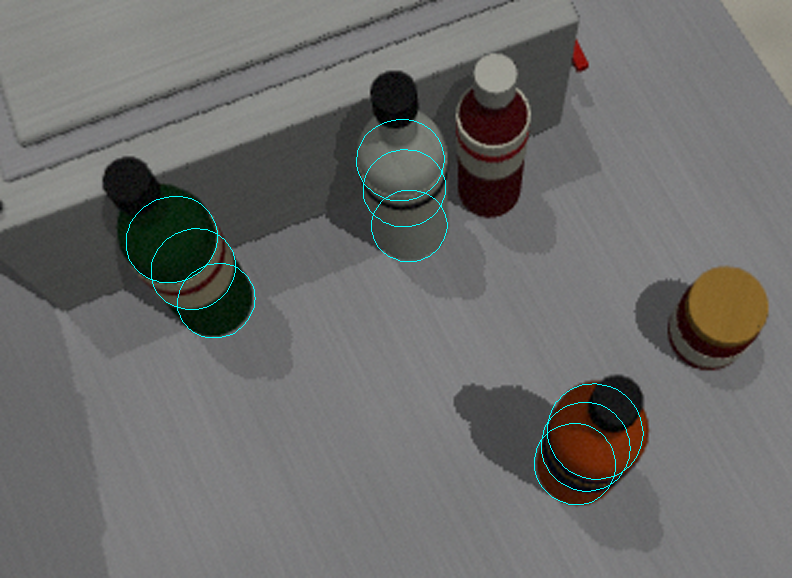

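Overlays fit: liqueur ≈ (0.590,-0.072), clear ≈ (0.560,0.199), green ≈ (0.366,0.2165), 195 mm apart (expected 190–205). Melter yaw is ≈ -0.095. Before approaching, I'll check the bowl and the box at the right.

Run:
```python
from h import *
ct,cs=vision.camera_info('top'),vision.camera_info('side')
for nm,pts in dict(bowl=[(513,415),(610,415),(562,367),(562,461)],box=[(581,66),(605,66),(586,173),(636,160),(640,30)]).items():
    for z in (0,.08,.2):
        P=onplane(ct,pts,z); print(nm,z,P[:,:2].round(3).tolist()); print('   side',proj(cs,P).round(0).tolist())
```

```text
bowl 0 [[0.246, -0.222], [0.248, -0.404], [0.335, -0.313], [0.163, -0.314]]
   side [[229.0, 516.0], [277.0, 624.0], [298.0, 542.0], [207.0, 596.0]]
bowl 0.08 [[0.271, -0.19], [0.272, -0.355], [0.351, -0.273], [0.196, -0.274]]
   side [[228.0, 496.0], [274.0, 599.0], [295.0, 521.0], [207.0, 572.0]]
bowl 0.2 [[0.308, -0.143], [0.309, -0.282], [0.376, -0.213], [0.244, -0.213]]
   side [[226.0, 461.0], [270.0, 556.0], [290.0, 484.0], [206.0, 531.0]]
box 0 [[0.909, -0.36], [0.91, -0.407], [0.699, -0.364], [0.726, -0.462], [0.986, -0.481]]
   side [[587.0, 406.0], [604.0, 429.0], [492.0, 464.0], [537.0, 510.0], [664.0, 447.0]]
box 0.08 [[0.873, -0.315], [0.874, -0.359], [0.682, -0.319], [0.707, -0.408], [0.943, -0.425]]
   side [[576.0, 390.0], [592.0, 413.0], [484.0, 446.0], [527.0, 490.0], [651.0, 430.0]]
box 0.2 [[0.819, -0.249], [0.82, -0.285], [0.657, -0.252], [0.678, -0.327], [0.878, -0.342]]
   side [[557.0, 362.0], [572.0, 383.0], [468.0, 414.0], [509.0, 455.0], [626.0, 399.0]]
```

Run:
```python
import cv2,numpy as np
a=cv2.imread("pics/top0.png")[10:190,560:640]; b=cv2.imread("pics/side0.png")[380:480,480:640]
a=cv2.resize(a,None,fx=3.3,fy=3.3); b=cv2.resize(b,None,fx=3,fy=3)
o=np.zeros((600,780,3),np.uint8); o[:a.shape[0],:a.shape[1]]=a; o[:b.shape[0],290:290+b.shape[1]]=b; cv2.imwrite("pics/box.png",o)
```

```text
(no output)
```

View pics/box.png

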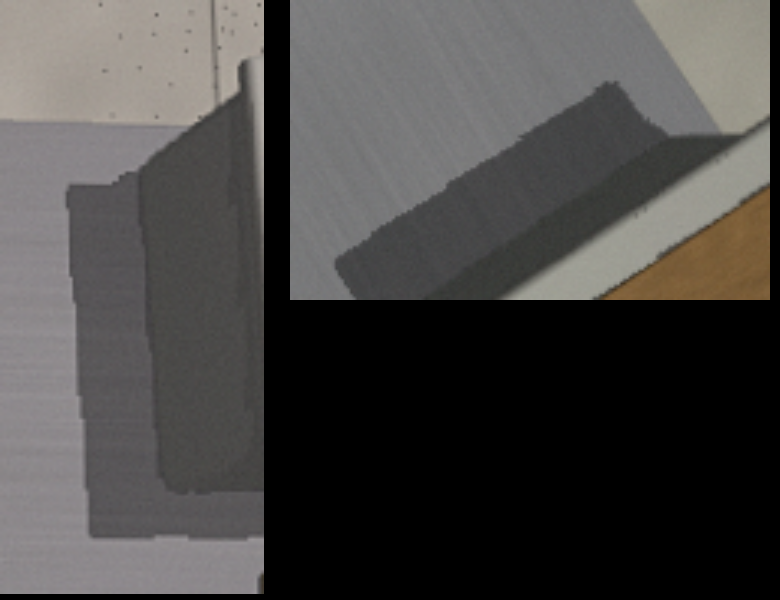

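Call:
play_rows(
  motion=[
    {"offset": [0, 0, 0.04], "angular": [0, 0, 0], "grip": 0.45},
    {"offset": [0, 0, 0.04], "angular": [0, 0, 0], "grip": 0.45},
    {"offset": [0, 0, 0.04], "angular": [0, 0, 0], "grip": 0.45},
    {"offset": [0, 0, 0.04], "angular": [0, 0, 0], "grip": 0.45},
    {"offset": [0, 0, 0.04], "angular": [0, 0, 0], "grip": 0.45},
    {"offset": [0, 0, 0], "angular": [0, 0, 0], "grip": 0.45},
  ],
)

```text
clock: 0.75
tool_pos: [0.1556, 0.5809, 0.4371]
tcp_rot: [[0.259, 0.002, -0.966], [0.966, 0.008, 0.259], [0.009, -1.0, -0.0]]
ft_force: [0.1, 0.4, 0.5]
grip_width: 0.0469
```

Call:
play_rows(
  motion=[
    {"offset": [0.0225, -0.039, 0], "angular": [0, 0, -0.057], "grip": 0.45},
    {"offset": [0.0225, -0.039, 0], "angular": [0, 0, -0.057], "grip": 0.45},
    {"offset": [0.0225, -0.039, 0], "angular": [0, 0, -0.057], "grip": 0.45},
    {"offset": [0.0225, -0.039, 0], "angular": [0, 0, -0.057], "grip": 0.45},
    {"offset": [0.0225, -0.039, 0], "angular": [0, 0, -0.057], "grip": 0.45},
    {"offset": [0.0225, -0.039, 0], "angular": [0, 0, -0.057], "grip": 0.45},
    {"offset": [0.0225, -0.039, 0], "angular": [0, 0, -0.057], "grip": 0.45},
    {"offset": [0.0225, -0.039, 0], "angular": [0, 0, -0.057], "grip": 0.45},
    {"offset": [0.0225, -0.039, 0], "angular": [0, 0, -0.057], "grip": 0.45},
    {"offset": [0.0225, -0.039, 0], "angular": [0, 0, -0.057], "grip": 0.45},
  ],
)

```text
clock: 1.75
tool_pos: [0.3806, 0.1878, 0.4308]
tcp_rot: [[0.741, -0.0, -0.672], [0.672, -0.0, 0.741], [-0.0, -1.0, 0.0]]
ft_force: [0.8, -0.0, -0.3]
grip_width: 0.0471
```

Call:
play_rows(
  motion=[
    {"offset": [0.0225, -0.039, 0], "angular": [0, 0, -0.057], "grip": 0.45},
    {"offset": [0.0225, -0.039, 0], "angular": [0, 0, -0.057], "grip": 0.45},
    {"offset": [0.0225, -0.039, 0], "angular": [0, 0, -0.057], "grip": 0.45},
    {"offset": [0.0225, -0.039, 0], "angular": [0, 0, -0.057], "grip": 0.45},
    {"offset": [0.0225, -0.039, 0], "angular": [0, 0, -0.057], "grip": 0.45},
    {"offset": [0.0225, -0.039, 0], "angular": [0, 0, -0.057], "grip": 0.45},
    {"offset": [0.0225, -0.039, 0], "angular": [0, 0, -0.057], "grip": 0.45},
    {"offset": [0.0225, -0.039, 0], "angular": [0, 0, -0.057], "grip": 0.45},
    {"offset": [0.0225, -0.039, 0], "angular": [0, 0, -0.057], "grip": 0.45},
    {"offset": [0.0225, -0.039, 0], "angular": [0, 0, -0.057], "grip": 0.45},
  ],
)

```text
clock: 2.75
tool_pos: [0.6057, -0.2022, 0.4305]
tcp_rot: [[0.986, -0.001, -0.166], [0.166, 0.0, 0.986], [-0.001, -1.0, 0.001]]
ft_force: [1.4, 0.5, -0.8]
grip_width: 0.0468
```

Now tilt by 50° about the tool's x axis.

Call:
play_rows(
  motion=[
    {"offset": [0, 0, 0], "angular": [0.143, 0.024, 0], "grip": 0.45},
    {"offset": [0, 0, 0], "angular": [0.143, 0.024, 0], "grip": 0.45},
    {"offset": [0, 0, 0], "angular": [0.143, 0.024, 0], "grip": 0.45},
    {"offset": [0, 0, 0], "angular": [0.143, 0.024, 0], "grip": 0.45},
    {"offset": [0, 0, 0], "angular": [0.143, 0.024, 0], "grip": 0.45},
    {"offset": [0, 0, 0], "angular": [0.143, 0.024, 0], "grip": 0.45},
    {"offset": [0, 0, 0], "angular": [0, 0, 0], "grip": 0.45},
  ],
)

```text
clock: 3.45
tool_pos: [0.5763, -0.1708, 0.382]
tcp_rot: [[0.992, -0.077, -0.101], [0.125, 0.743, 0.658], [0.024, -0.665, 0.746]]
ft_force: [-0.7, 0.2, -1.3]
grip_width: 0.0472
```

Run:
```python
from h import *
o=get_obs(); print(o['joint_positions'].round(3),o['tool_pos'].round(4),o['tcp_rot'].round(3))
cv2.imwrite('pics/side1.png',vision.get_image('side'))
cv2.imwrite('pics/top1.png',vision.get_image('top'))
```

```text
[-0.605  0.78   0.732  2.155  0.603  0.627] [ 0.5763 -0.1708  0.382 ] [[ 0.992 -0.077 -0.101]
 [ 0.125  0.743  0.658]
 [ 0.024 -0.665  0.746]]
```

View pics/side1.png

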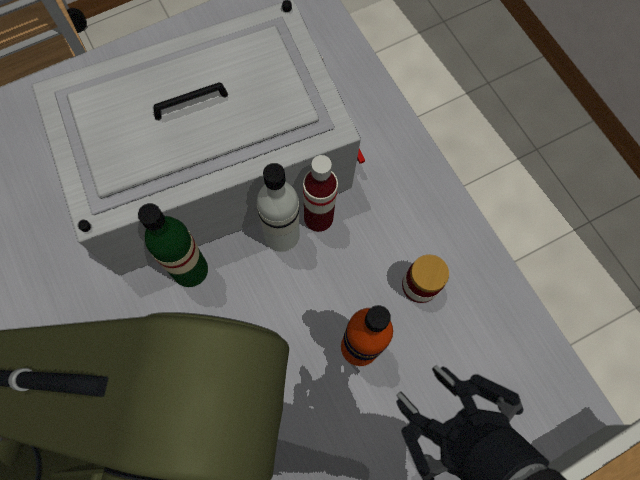

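View pics/top1.png

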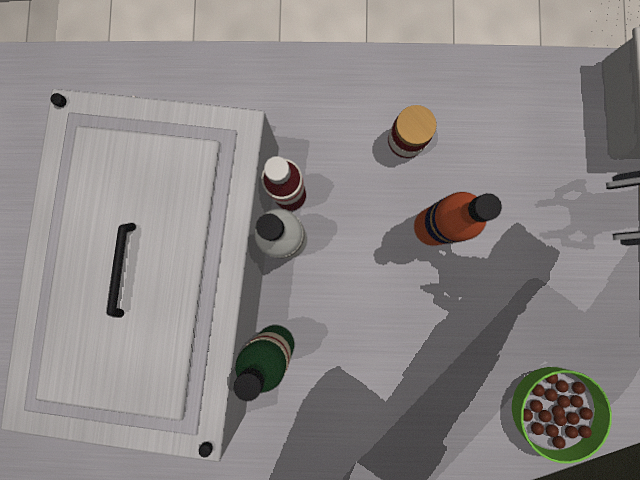

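The tilt hit joint 4's limit at this height: TCP ended at (0.576,-0.171,0.382), 48° tilt, heading 96°. That is good enough, and lower down the limit relaxes. Now I descend behind the bottle.

Call:
play_rows(
  motion=[
    {"offset": [0.005, -0.003, -0.035], "angular": [0, 0, 0], "grip": 0.45},
    {"offset": [0.005, -0.003, -0.035], "angular": [0, 0, 0], "grip": 0.45},
    {"offset": [0.005, -0.003, -0.035], "angular": [0, 0, 0], "grip": 0.45},
    {"offset": [0.005, -0.003, -0.035], "angular": [0, 0, 0], "grip": 0.45},
    {"offset": [0.004, -0.003, -0.035], "angular": [0, 0, 0], "grip": 0.45},
    {"offset": [0, 0, -0.035], "angular": [0, 0, 0], "grip": 0.45},
    {"offset": [0, 0, -0.035], "angular": [0, 0, 0], "grip": 0.45},
    {"offset": [0, 0, 0], "angular": [0, 0, 0], "grip": 0.45},
  ],
)

```text
clock: 4.35
tool_pos: [0.6036, -0.184, 0.1426]
tcp_rot: [[0.991, -0.072, -0.115], [0.13, 0.735, 0.665], [0.036, -0.674, 0.738]]
ft_force: [-0.4, -0.3, 0.3]
grip_width: 0.047
```

Run:
```python
from h import *
o=get_obs(); print(o['joint_positions'].round(3),o['tool_pos'].round(4),o['tcp_rot'].round(3),o['ft_force'])
cv2.imwrite('pics/side2.png',vision.get_image('side'))
cv2.imwrite('pics/top2.png',vision.get_image('top'))
```

```text
[-0.598  0.9    0.427  1.71   0.603  0.63 ] [ 0.6036 -0.184   0.1426] [[ 0.991 -0.072 -0.115]
 [ 0.13   0.735  0.665]
 [ 0.036 -0.674  0.738]] [-0.39261146 -0.34208197  0.33736286]
```

View pics/side2.png

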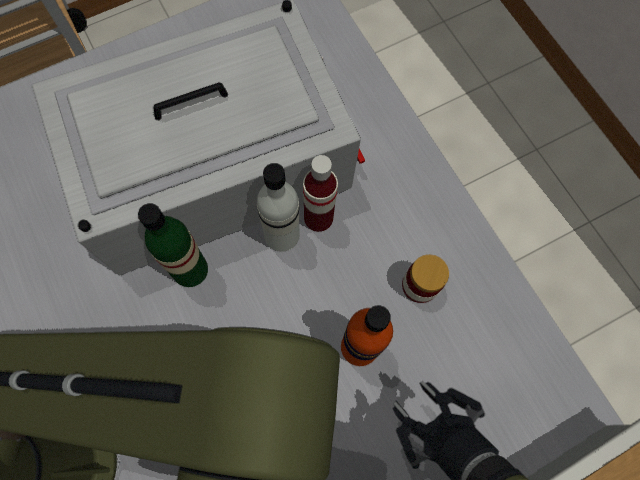

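View pics/top2.png

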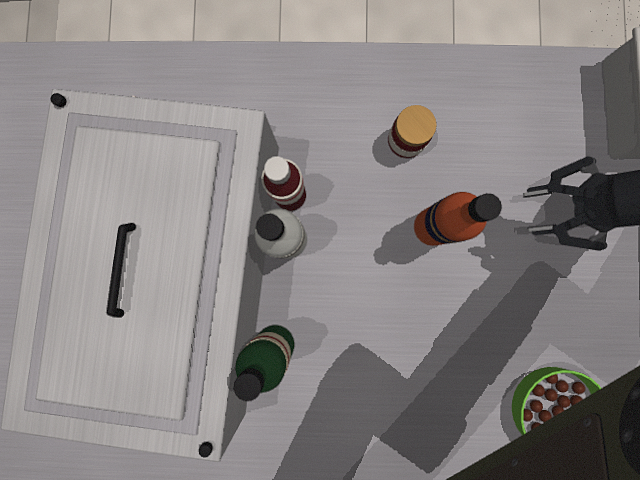

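Side and top views show the fingers behind the liqueur bottle, axis within 3 mm of it, and the wrist clear of the box. Now I lower to push height.

Call:
play_rows(
  motion=[
    {"offset": [-0.001, 0, -0.03], "angular": [0, 0, 0], "grip": 0.45},
    {"offset": [-0.001, 0, -0.03], "angular": [0, 0, 0], "grip": 0.45},
    {"offset": [0, 0, -0.03], "angular": [0, 0, 0], "grip": 0.45},
    {"offset": [0, 0, -0.02], "angular": [0, 0, 0], "grip": 0.45},
    {"offset": [0, 0, -0.01], "angular": [0, 0, 0], "grip": 0.45},
    {"offset": [0, 0, 0], "angular": [0, 0, 0], "grip": 0.45},
    {"offset": [0, 0, 0], "angular": [0, 0, 0], "grip": 0.45},
  ],
)

```text
clock: 5.15
tool_pos: [0.6017, -0.1851, 0.0258]
tcp_rot: [[0.991, -0.068, -0.114], [0.128, 0.736, 0.665], [0.039, -0.673, 0.738]]
ft_force: [-0.5, -0.3, -0.6]
grip_width: 0.0468
```

Run:
```python
from h import *
o=get_obs(); print(o['joint_positions'].round(3),o['tool_pos'].round(4),o['tcp_rot'].round(3),o['ft_force'])
im=vision.get_image('top');cv2.imwrite('pics/top3.png',im); im2=vision.get_image('wrist');cv2.imwrite('pics/wrist3.png',im2)
c=vision.camera_info('top')
cv2.imwrite('pics/top3z.png',cv2.resize(im[130:290,380:640],None,fx=3,fy=3,interpolation=cv2.INTER_CUBIC))
```

```text
[-0.602  0.998  0.341  1.527  0.604  0.628] [ 0.6017 -0.1851  0.0258] [[ 0.991 -0.068 -0.114]
 [ 0.128  0.736  0.665]
 [ 0.039 -0.673  0.738]] [-0.46509739 -0.30506219 -0.64470164]
```

View pics/top3z.png

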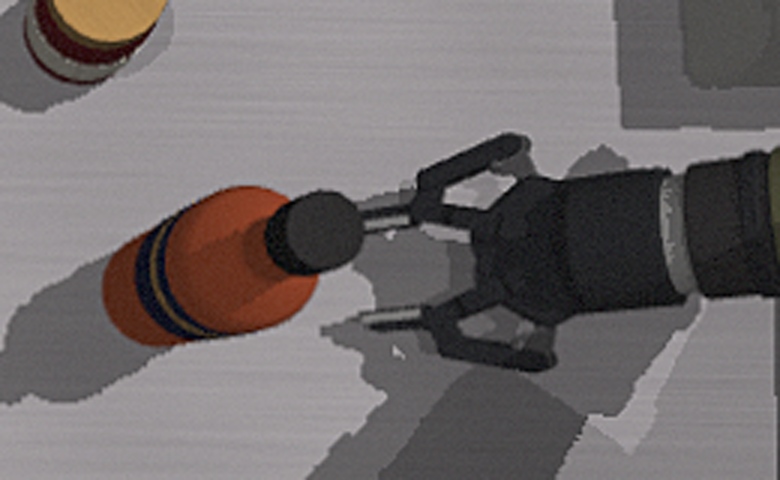

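View pics/wrist3.png

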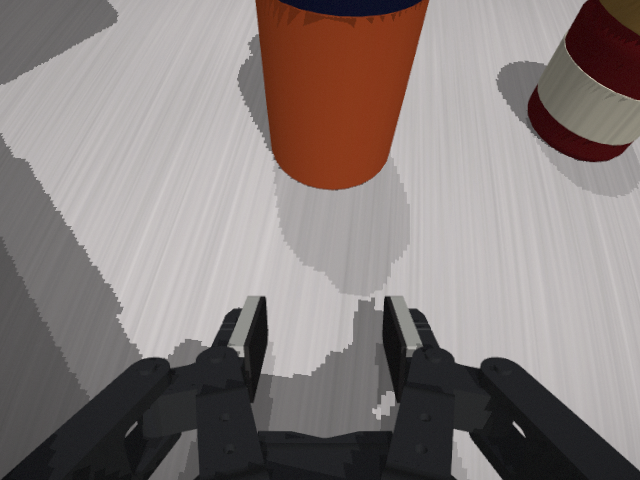

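Wrist view: liqueur foot at (333,190), centred between the pads (325). I align the heading slightly, then close in.

Call:
play_rows(
  motion=[
    {"offset": [0.005, 0, -0.003], "angular": [0, 0, 0.06], "grip": 0.45},
    {"offset": [0, 0, -0.004], "angular": [0, 0, 0], "grip": 0.45},
    {"offset": [-0.0025, 0.016, 0], "angular": [0, 0, 0], "grip": 0.45},
    {"offset": [-0.0025, 0.016, 0], "angular": [0, 0, 0], "grip": 0.45},
    {"offset": [-0.0025, 0.016, 0], "angular": [0, 0, 0], "grip": 0.45},
    {"offset": [-0.0015, 0.01, 0], "angular": [0, 0, 0], "grip": 0.45},
    {"offset": [0, 0, 0], "angular": [0, 0, 0], "grip": 0.45},
  ],
)

```text
clock: 5.95
tool_pos: [0.5965, -0.1255, 0.0178]
tcp_rot: [[0.982, -0.114, -0.153], [0.187, 0.731, 0.656], [0.037, -0.673, 0.739]]
ft_force: [-0.5, 0.1, 0.8]
grip_width: 0.0468
```

Run:
```python
from h import *
o=get_obs(); print(o['joint_positions'].round(3),o['tool_pos'].round(4),o['tcp_rot'].round(3),o['ft_force'])
im=vision.get_image('top'); im2=vision.get_image('wrist');cv2.imwrite('pics/wrist4.png',im2)
cv2.imwrite('pics/top4z.png',cv2.resize(im[130:290,380:640],None,fx=3,fy=3,interpolation=cv2.INTER_CUBIC))
```

```text
[-0.525  0.959  0.24   1.457  0.613  0.644] [ 0.5965 -0.1255  0.0178] [[ 0.982 -0.114 -0.153]
 [ 0.187  0.731  0.656]
 [ 0.037 -0.673  0.739]] [-0.53310415  0.05407707  0.78405917]
```

View pics/wrist4.png

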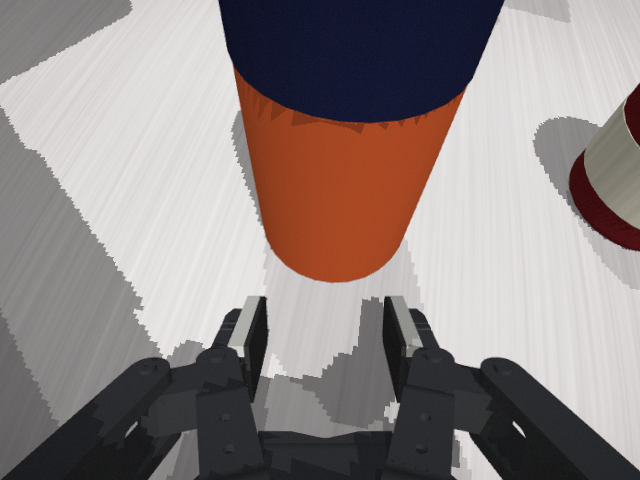

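Call:
play_rows(
  motion=[
    {"offset": [0.001, 0.008, 0], "angular": [0, 0, 0], "grip": 0.45},
    {"offset": [0.001, 0.006, 0], "angular": [0, 0, 0], "grip": 0.45},
    {"offset": [-0.0005, 0.003, 0], "angular": [0, 0, 0], "grip": 0.45},
    {"offset": [-0.0005, 0.003, 0], "angular": [0, 0, 0], "grip": 0.45},
    {"offset": [-0.0005, 0.003, 0], "angular": [0, 0, 0], "grip": 0.45},
    {"offset": [-0.0005, 0.003, 0], "angular": [0, 0, 0], "grip": 0.45},
  ],
)

```text
clock: 6.65
tool_pos: [0.5968, -0.1006, 0.017]
tcp_rot: [[0.982, -0.114, -0.153], [0.187, 0.731, 0.656], [0.037, -0.673, 0.739]]
ft_force: [0.3, -3.4, 0.6]
grip_width: 0.0467
```

Run:
```python
from h import *
o=get_obs(); print(o['joint_positions'].round(3),o['tool_pos'].round(4),o['tcp_rot'].round(3),o['ft_force'])
im2=vision.get_image('wrist');cv2.imwrite('pics/wrist5.png',im2)
```

```text
[-0.495  0.934  0.188  1.411  0.63   0.675] [ 0.5968 -0.1006  0.017 ] [[ 0.982 -0.114 -0.153]
 [ 0.187  0.731  0.656]
 [ 0.037 -0.673  0.739]] [ 0.28436726 -3.39500067  0.60697437]
```

View pics/wrist5.png

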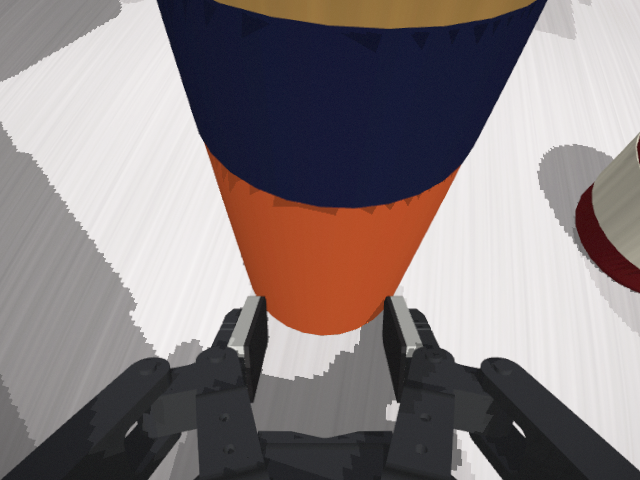

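Contact is made: 3.4 N, bottle centred in the cradle at (323,320), glass only. Pushing the first leg diagonally toward the gap.

Call:
play_rows(
  motion=[
    {"offset": [-0.0012, 0.004, 0], "angular": [0, 0, 0], "grip": 0.45},
    {"offset": [-0.0024, 0.006, 0], "angular": [0, 0, 0], "grip": 0.45},
    {"offset": [-0.0037, 0.007, 0], "angular": [0, 0, 0], "grip": 0.45},
    {"offset": [-0.0037, 0.007, 0], "angular": [0, 0, 0], "grip": 0.45},
    {"offset": [-0.0037, 0.007, 0], "angular": [0, 0, 0], "grip": 0.45},
    {"offset": [-0.0037, 0.007, 0], "angular": [0, 0, 0], "grip": 0.45},
  ],
)

```text
clock: 7.3
tool_pos: [0.5779, -0.0619, 0.0172]
tcp_rot: [[0.982, -0.114, -0.153], [0.187, 0.731, 0.656], [0.037, -0.673, 0.739]]
ft_force: [1.5, -3.8, -0.4]
grip_width: 0.0472
```

Run:
```python
from h import *
o=get_obs(); print(o['joint_positions'].round(3),o['tool_pos'].round(4),o['tcp_rot'].round(3),o['ft_force'])
im2=vision.get_image('wrist');cv2.imwrite('pics/wrist6.png',im2)
cv2.imwrite('pics/side6.png',vision.get_image('side'))
```

```text
[-0.458  0.871  0.06   1.324  0.65   0.713] [ 0.5779 -0.0619  0.0172] [[ 0.982 -0.114 -0.153]
 [ 0.187  0.731  0.656]
 [ 0.037 -0.673  0.739]] [ 1.53675261 -3.80317931 -0.3533792 ]
```

View pics/wrist6.png

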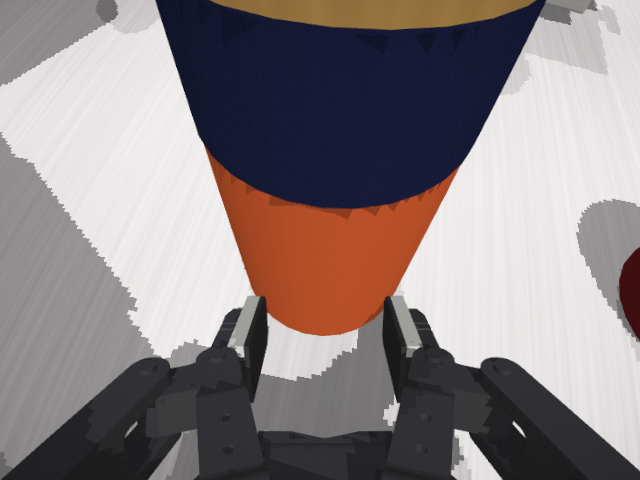

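View pics/side6.png

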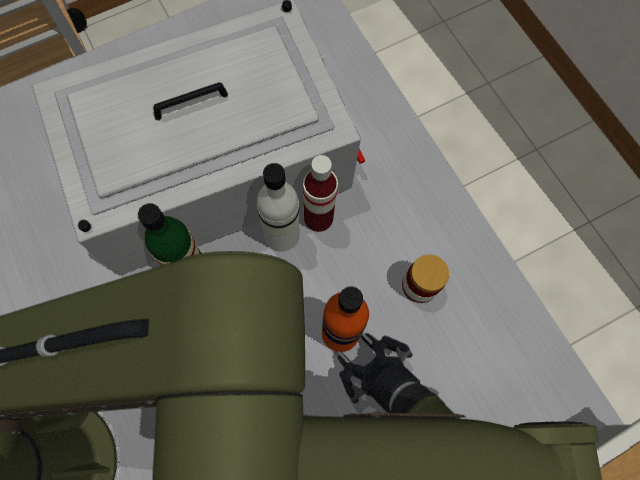

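Call:
play_rows(
  motion=[
    {"offset": [-0.0042, 0.008, 0], "angular": [0, 0, 0], "grip": 0.45},
    {"offset": [-0.0042, 0.008, 0], "angular": [0, 0, 0], "grip": 0.45},
    {"offset": [-0.0042, 0.008, 0], "angular": [0, 0, 0], "grip": 0.45},
    {"offset": [-0.0042, 0.008, 0], "angular": [0, 0, 0], "grip": 0.45},
    {"offset": [-0.0042, 0.008, 0], "angular": [0, 0, 0], "grip": 0.45},
    {"offset": [-0.0042, 0.008, 0], "angular": [0, 0, 0], "grip": 0.45},
    {"offset": [-0.0042, 0.008, 0], "angular": [0, 0, 0], "grip": 0.45},
    {"offset": [-0.0042, 0.008, 0], "angular": [0, 0, 0], "grip": 0.45},
    {"offset": [-0.0042, 0.008, 0], "angular": [0, 0, 0], "grip": 0.45},
    {"offset": [-0.0042, 0.008, 0], "angular": [0, 0, 0], "grip": 0.45},
  ],
)

```text
clock: 8.4
tool_pos: [0.536, 0.018, 0.0172]
tcp_rot: [[0.982, -0.114, -0.153], [0.187, 0.731, 0.656], [0.037, -0.673, 0.739]]
ft_force: [2.4, -4.5, 0.8]
grip_width: 0.0468
```

Run:
```python
from h import *
o=get_obs(); print(o['clock'],o['joint_positions'].round(3),o['tool_pos'].round(4),o['ft_force'])
a=vision.get_image('wrist');b=vision.get_image('top'); cv2.imwrite('pics/m7.png',cv2.resize(np.hstack([a,b]),(800,300)))
```

```text
8.4 [-0.372  0.752 -0.18   1.144  0.694  0.808] [0.536  0.018  0.0172] [ 2.44530351 -4.51061475  0.78364146]
```

View pics/m7.png

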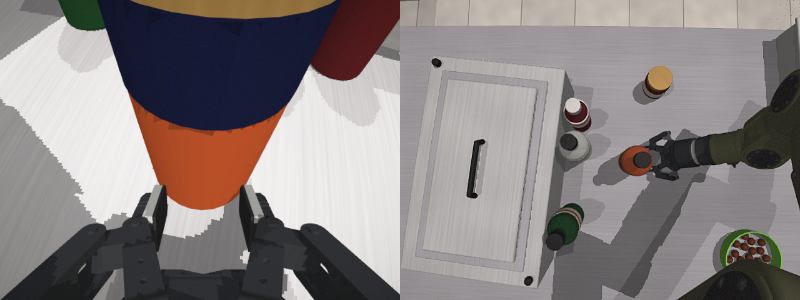

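Call:
play_rows(
  motion=[
    {"offset": [-0.0042, 0.008, 0], "angular": [0, 0, 0], "grip": 0.45},
    {"offset": [-0.0042, 0.008, 0], "angular": [0, 0, 0], "grip": 0.45},
    {"offset": [-0.0042, 0.008, 0], "angular": [0, 0, 0], "grip": 0.45},
    {"offset": [-0.0042, 0.008, 0], "angular": [0, 0, 0], "grip": 0.45},
    {"offset": [-0.0042, 0.008, 0], "angular": [0, 0, 0], "grip": 0.45},
    {"offset": [-0.0042, 0.008, 0], "angular": [0, 0, 0], "grip": 0.45},
    {"offset": [-0.0042, 0.008, 0], "angular": [0, 0, 0], "grip": 0.45},
    {"offset": [-0.0042, 0.008, 0], "angular": [0, 0, 0], "grip": 0.45},
  ],
)

```text
clock: 9.3
tool_pos: [0.5023, 0.0821, 0.0171]
tcp_rot: [[0.982, -0.114, -0.153], [0.187, 0.731, 0.656], [0.037, -0.673, 0.739]]
ft_force: [2.2, -3.6, 0.3]
grip_width: 0.047
```

Run:
```python
from h import *
o=get_obs(); print(o['clock'],o['joint_positions'].round(3),o['tool_pos'].round(4),o['ft_force'])
im=vision.get_image('top'); c=vision.camera_info('top'); cv2.imwrite('pics/top8.png',im)
b=(200,140,460,420);S=2.14
z=cv2.resize(im[b[1]:b[3],b[0]:b[2]],None,fx=S,fy=S,interpolation=cv2.INTER_CUBIC)
t=np.linspace(0,2*np.pi,60)
R=o['tcp_rot'];d=R[:2,1]/np.linalg.norm(R[:2,1]); L=o['tool_pos'][:2]+.027*d; print('liq est',L)
for (x,y,h) in [(L[0],L[1],.195),(.560,.199,.185),(.366,.2165,.2),(.463,.2095,.1)]:
    for zz in (0,h-.02):
        uv=(proj(c,np.c_[x+.036*np.cos(t),y+.036*np.sin(t),0*t+zz])-b[:2])*S
        cv2.polylines(z,[uv.astype(np.int32)],True,(255,255,0),1)
cv2.imwrite('pics/top8o.png',z)
cv2.imwrite('pics/side8.png',vision.get_image('side'))
```

```text
9.3 [-0.288  0.666 -0.347  0.998  0.732  0.907] [0.5023 0.0821 0.0171] [ 2.16767782 -3.59963334  0.32703395]
liq est [0.49810438 0.10875739]
```

View pics/top8o.png

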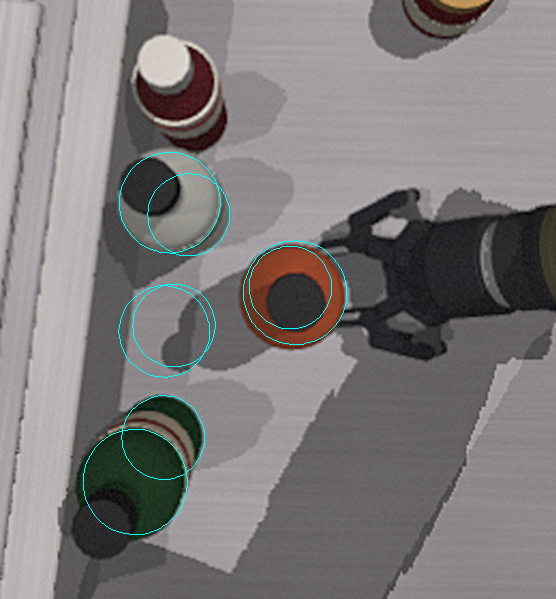

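View pics/side8.png

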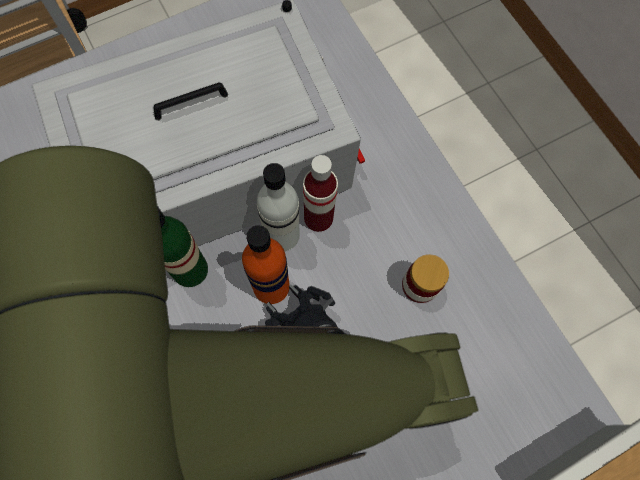

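Bottle tracks the cradle at about (0.4965,0.110); bystanders match their starting overlays. Next: line it up with the gap.

Call:
play_rows(
  motion=[
    {"offset": [-0.0041, 0.0068, 0], "angular": [0, 0, 0], "grip": 0.45},
    {"offset": [-0.0041, 0.0068, 0], "angular": [0, 0, 0], "grip": 0.45},
    {"offset": [-0.0041, 0.0068, 0], "angular": [0, 0, 0], "grip": 0.45},
    {"offset": [-0.0041, 0.0068, 0], "angular": [0, 0, 0], "grip": 0.45},
    {"offset": [-0.0041, 0.0068, 0], "angular": [0, 0, 0], "grip": 0.45},
    {"offset": [-0.0041, 0.0068, 0], "angular": [0, 0, 0], "grip": 0.45},
    {"offset": [-0.0041, 0.0068, 0], "angular": [0, 0, 0], "grip": 0.45},
    {"offset": [-0.0041, 0.0068, 0], "angular": [0, 0, 0], "grip": 0.45},
  ],
)

```text
clock: 10.2
tool_pos: [0.4695, 0.1364, 0.0171]
tcp_rot: [[0.982, -0.114, -0.153], [0.187, 0.731, 0.656], [0.037, -0.673, 0.739]]
ft_force: [2.8, -3.9, 0.8]
grip_width: 0.0473
```

```bash
cat > ov.py <<'E'
from h import *
import sys
k=sys.argv[1]; D=float(sys.argv[2])
o=get_obs(); print(o['clock'],o['joint_positions'].round(3),o['tool_pos'].round(4),o['ft_force'].round(1))
im=vision.get_image('top'); c=vision.camera_info('top'); cv2.imwrite(f'pics/top{k}.png',im)
b=(200,140,460,420);S=2.14
z=cv2.resize(im[b[1]:b[3],b[0]:b[2]],None,fx=S,fy=S,interpolation=cv2.INTER_CUBIC)
t=np.linspace(0,2*np.pi,60)
R=o['tcp_rot'];d=R[:2,1]/np.linalg.norm(R[:2,1]); L=o['tool_pos'][:2]+D*d; print('liq est',L)
u=np.array([.9955,-.095]);n=np.array([.095,.9955]); r=L-[.463,.2095]; print('u,n',u@r,n@r)
for (x,y,h) in [(L[0],L[1],.195),(.560,.199,.185),(.366,.2165,.2)]:
    for zz in (0,h-.02):
        uv=(proj(c,np.c_[x+.036*np.cos(t),y+.036*np.sin(t),0*t+zz])-b[:2])*S
        cv2.polylines(z,[uv.astype(np.int32)],True,(255,255,0),1)
cv2.imwrite(f'pics/top{k}o.png',z)
im=vision.get_image('wrist');cv2.imwrite(f'pics/wrist{k}.png',im)
# cap centroid
hsv=cv2.cvtColor(cv2.imread(f'pics/top{k}.png'),cv2.COLOR_BGR2HSV)
uv=proj(c,[[L[0],L[1],.29]])[0].astype(int)
m,st,ce=blob(hsv[...,2]<60,uv,17); print('cap',st,ce,onplane(c,ce,.293)[0].round(4))
E
python3 ov.py 9 0.027
```

```text
10.2 [-0.205  0.592 -0.487  0.861  0.765  1.011] [0.4695 0.1364 0.0171] [ 2.8 -3.9  0.8]
liq est [0.46533364 0.16305848]
u,n 0.006735083572789361 -0.046010839614396455
cap [280 293  28  28 604] [293.1986755  306.38907285] [0.4633 0.1663 0.293 ]
```

View pics/top9o.png

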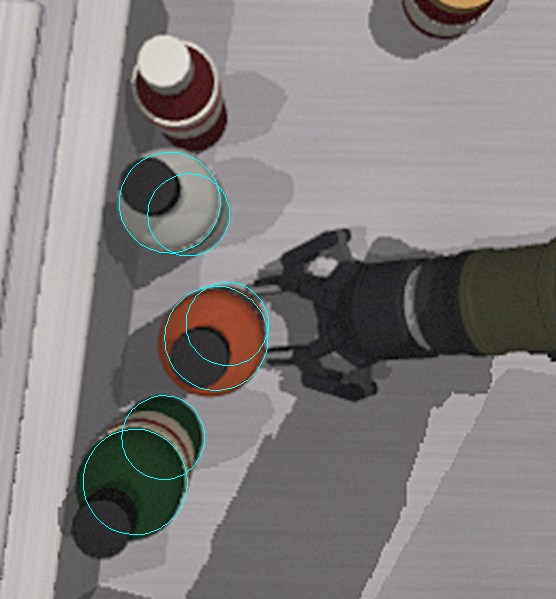

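View pics/wrist9.png

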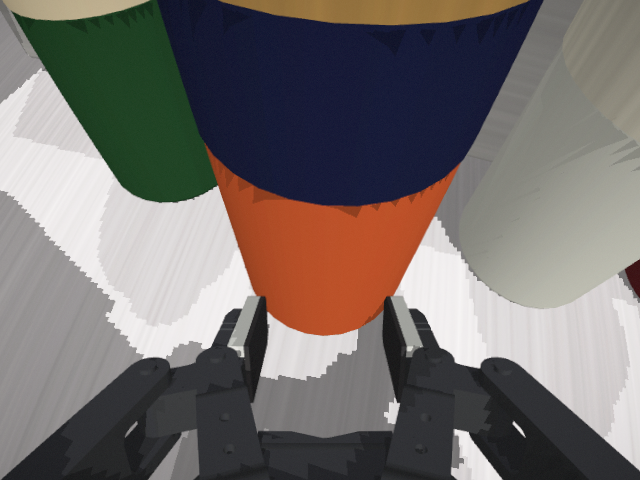

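The bottle is at the gap mouth, centred between green and clear. I push straight in, slower.

Call:
play_rows(
  motion=[
    {"offset": [-0.0005, 0.006, 0], "angular": [0, 0, 0], "grip": 0.45},
    {"offset": [-0.0005, 0.006, 0], "angular": [0, 0, 0], "grip": 0.45},
    {"offset": [0, 0.006, 0], "angular": [0, 0, 0], "grip": 0.45},
    {"offset": [0, 0.006, 0], "angular": [0, 0, 0], "grip": 0.45},
    {"offset": [0, 0.005, 0], "angular": [0, 0, 0], "grip": 0.45},
    {"offset": [0, 0.003, 0], "angular": [0, 0, 0], "grip": 0.45},
  ],
)

```text
clock: 10.9
tool_pos: [0.4687, 0.1683, 0.0171]
tcp_rot: [[0.982, -0.114, -0.153], [0.187, 0.731, 0.656], [0.037, -0.673, 0.739]]
ft_force: [0.4, -5.0, 0.8]
grip_width: 0.0472
```

```bash
python3 ov.py 10 0.028
```

```text
10.9 [-0.144  0.572 -0.52   0.793  0.785  1.091] [0.4687 0.1683 0.0171] [ 0.4 -5.   0.8]
liq est [0.46436913 0.19598876]
u,n 0.002646532789500961 -0.013320375483712284
cap [253 293  30  28 627] [267.5215311 306.6969697] [0.4622 0.1982 0.293 ]
```

View pics/top10o.png

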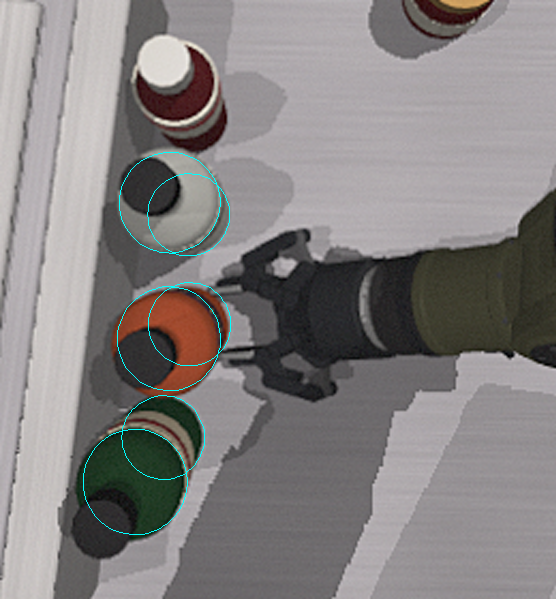

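View pics/wrist10.png

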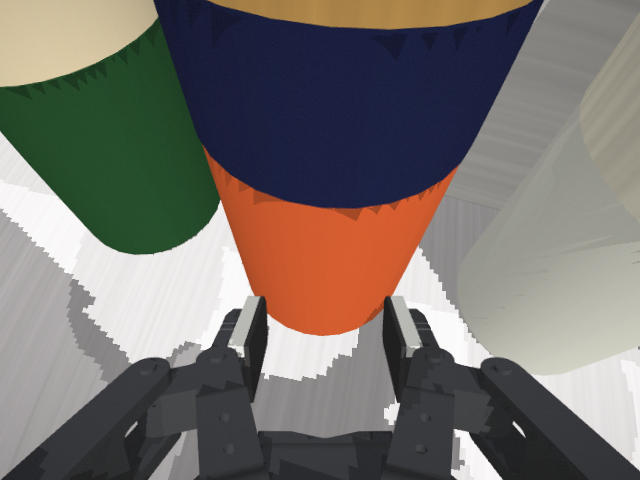

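Call:
play_rows(
  motion=[
    {"offset": [0, 0.002, 0], "angular": [0, 0, 0], "grip": 0.45},
    {"offset": [0, 0.002, 0], "angular": [0, 0, 0], "grip": 0.45},
    {"offset": [0, 0.002, 0], "angular": [0, 0, 0], "grip": 0.45},
    {"offset": [0, 0.002, 0], "angular": [0, 0, 0], "grip": 0.45},
  ],
)

```text
clock: 11.4
tool_pos: [0.469, 0.1758, 0.0171]
tcp_rot: [[0.982, -0.114, -0.153], [0.187, 0.731, 0.656], [0.037, -0.673, 0.739]]
ft_force: [-0.6, -3.7, 0.3]
grip_width: 0.0469
```

```bash
python3 ov.py 11 0.028
```

```text
11.4 [-0.13   0.567 -0.527  0.776  0.79   1.111] [0.469  0.1758 0.0171] [-0.6 -3.7  0.3]
liq est [0.46470638 0.20346217]
u,n 0.0022722898553723995 -0.005848550786317223
cap [247 293  30  28 632] [261.57436709 306.51582278] [0.4622 0.2056 0.293 ]
```

View pics/top11o.png

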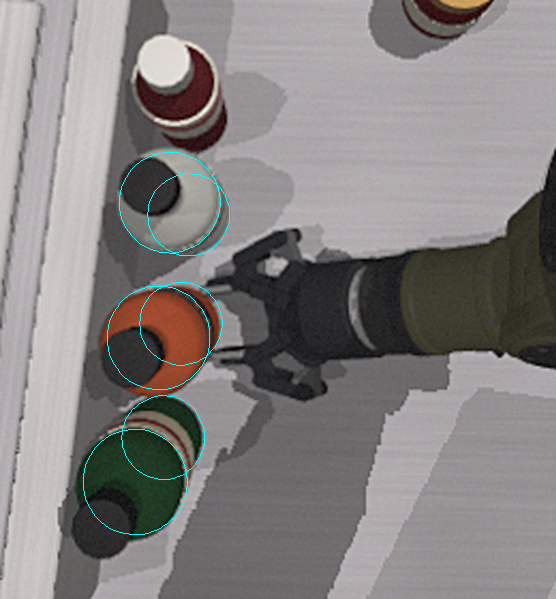

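About 5 mm left, going by the cap line through its neighbours. Now 1 mm steps while watching the force.

Call:
play_rows(
  motion=[
    {"offset": [0, 0.001, 0], "angular": [0, 0, 0], "grip": 0.45},
    {"offset": [0, 0.001, 0], "angular": [0, 0, 0], "grip": 0.45},
    {"offset": [0, 0.001, 0], "angular": [0, 0, 0], "grip": 0.45},
    {"offset": [0, 0, 0], "angular": [0, 0, 0], "grip": 0.45},
  ],
)

```text
clock: 11.9
tool_pos: [0.4689, 0.1789, 0.0172]
tcp_rot: [[0.982, -0.114, -0.153], [0.187, 0.731, 0.656], [0.037, -0.673, 0.739]]
ft_force: [0.1, -3.2, 0.7]
grip_width: 0.0473
```

Call:
play_rows(
  motion=[
    {"offset": [0, 0.001, 0], "angular": [0, 0, 0], "grip": 0.45},
    {"offset": [0, 0, 0], "angular": [0, 0, 0], "grip": 0.45},
  ],
)

```text
clock: 12.1
tool_pos: [0.4689, 0.1799, 0.0171]
tcp_rot: [[0.982, -0.114, -0.153], [0.187, 0.731, 0.656], [0.037, -0.673, 0.739]]
ft_force: [0.0, -2.7, 0.2]
grip_width: 0.0469
```

Call:
play_rows(
  motion=[
    {"offset": [0, 0.001, 0], "angular": [0, 0, 0], "grip": 0.45},
  ],
)

```text
clock: 12.2
tool_pos: [0.4689, 0.1808, 0.0171]
tcp_rot: [[0.982, -0.114, -0.153], [0.187, 0.731, 0.656], [0.037, -0.673, 0.739]]
ft_force: [-0.5, -3.8, -0.1]
grip_width: 0.0472
```

Call:
play_rows(
  motion=[
    {"offset": [0, 0.001, 0], "angular": [0, 0, 0], "grip": 0.45},
  ],
)

```text
clock: 12.3
tool_pos: [0.469, 0.1814, 0.017]
tcp_rot: [[0.982, -0.114, -0.153], [0.187, 0.73, 0.657], [0.037, -0.674, 0.738]]
ft_force: [-1.1, -10.9, 2.7]
grip_width: 0.0467
```

```bash
python3 ov.py 12 0.028
```

```text
12.3 [-0.118  0.564 -0.532  0.763  0.792  1.127] [0.469  0.1814 0.017 ] [ -1.1 -10.9   2.7]
liq est [0.46471764 0.20904705]
u,n 0.001752939905858719 -0.00028773906562509056
cap [243 293  30  28 637] [257.54945055 306.45368917] [0.4622 0.2106 0.293 ]
```

Force rose to 11 N at the expected spot (n ≈ 0), so the bottle is touching the melter. I back away straight.

Call:
play_rows(
  motion=[
    {"offset": [0.0003, -0.002, 0], "angular": [0, 0, 0], "grip": 0.45},
    {"offset": [0.0006, -0.004, 0], "angular": [0, 0, 0], "grip": 0.45},
    {"offset": [0.0015, -0.01, 0], "angular": [0, 0, 0], "grip": 0.45},
    {"offset": [0.003, -0.02, 0], "angular": [0, 0, 0], "grip": 0.45},
    {"offset": [0.003, -0.02, 0], "angular": [0, 0, 0], "grip": 0.45},
    {"offset": [0.004, -0.025, 0], "angular": [0, 0, 0], "grip": 0.45},
    {"offset": [0.004, -0.025, 0], "angular": [0, 0, 0], "grip": 0.45},
    {"offset": [0, 0, 0], "angular": [0, 0, 0], "grip": 0.45},
  ],
)

```text
clock: 13.2
tool_pos: [0.4869, 0.073, 0.017]
tcp_rot: [[0.982, -0.111, -0.151], [0.184, 0.731, 0.657], [0.038, -0.673, 0.739]]
ft_force: [-0.0, 0.5, -0.3]
grip_width: 0.0469
```

Run:
```python
from h import *
o=get_obs(); print(o['clock'],o['tool_pos'].round(4),o['ft_force'].round(1))
ct=vision.camera_info('top')
a=vision.get_image('top');b=vision.get_image('side');w=vision.get_image('wrist');cv2.imwrite('pics/wrist13.png',w)
cv2.imwrite('pics/top13.png',a);cv2.imwrite('pics/side13.png',b)
z=cv2.resize(a[140:420,180:460],None,fx=2.1,fy=2.1,interpolation=cv2.INTER_CUBIC);cv2.imwrite('pics/top13z.png',z)
def cap(im,seed): 
    h=cv2.cvtColor(im,cv2.COLOR_BGR2HSV); return blob(h[...,2]<60,seed,16)[2]
a0=cv2.imread('pics/top0.png')
for n,s,zz in (('clear',(270,227),.283),('green',(248,386),.298)):
    p,q=cap(a0,s),cap(a,s); print(n,(q-p).round(2),onplane(ct,q,zz)[0][:2].round(4))
p=cap(a,(258,306)); print('liq',p,onplane(ct,p,.293)[0][:2].round(4))
d=cv2.absdiff(a,a0).max(2); 
for n,(x0,y0,x1,y1) in dict(syrup=(260,150,310,205),jar=(388,100,440,160)).items(): print(n,'changed px',(d[y0:y1,x0:x1]>40).sum())
```

```text
13.2 [0.4869 0.073  0.017 ] [-0.   0.5 -0.3]
clear [ 0.   -0.06] [0.5621 0.1993]
green [0.08 0.11] [0.3684 0.2184]
liq [257.49537037 306.51697531] [0.4621 0.2106]
syrup changed px 0
jar changed px 0
```

View pics/top13z.png

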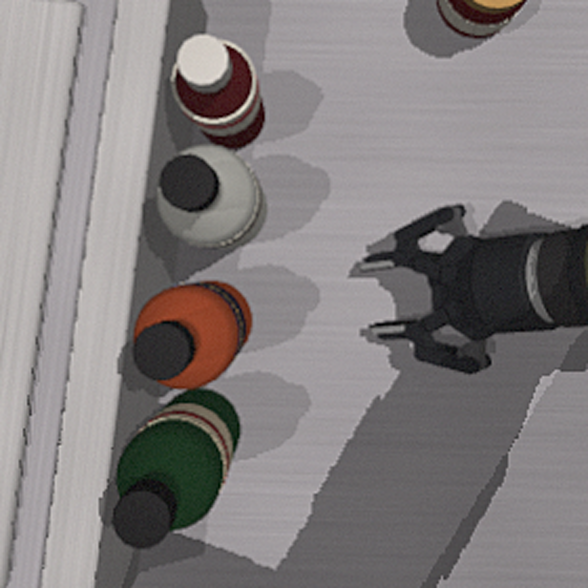

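View pics/wrist13.png

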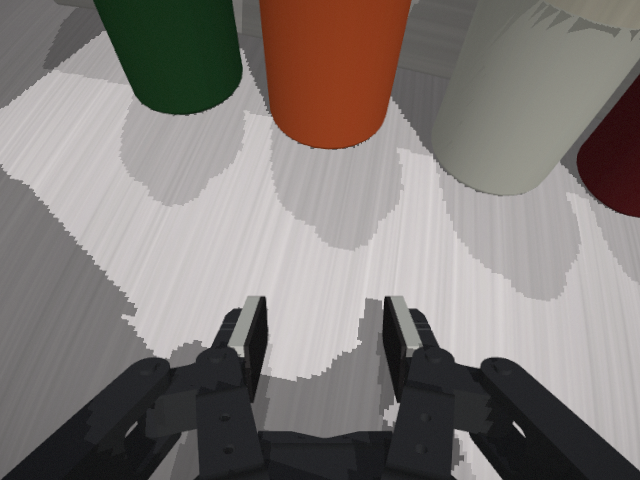

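View pics/side13.png

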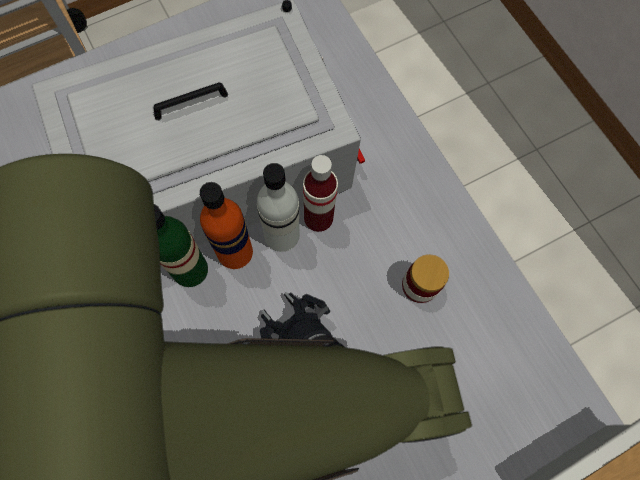

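All four bottles stand upright in a row, and the fingers are well clear. By the caps, the liqueur is 1.4 mm further in than its neighbours' line, and the neighbours stand 1–2 mm off the melter. Handing in.

```bash
python3 -c "
from bench import manip
print(manip.sign_off())"
```

```text
the job is handed in; nothing more can be done
None
```

I pushed the liqueur bottle into the gap between the clear and green bottles until it touched the melter, then backed the gripper about 110 mm away and handed the job in at about 13 s. It was pushed in a cradle of the two half-open fingertips, about 30 mm up on the bare glass and at about 0.1 m/s or slower. The sign-off reports no verdict.

**Last checks**
- **Forces:** they stayed at about 3–5 N during the push. They rose to 11 N when the bottle met the melter, which was where I had calculated the contact point.
- **Liqueur bottle:** the top view puts it at about (0.462, 0.211), upright and near the middle of the gap. It is about 1.4 mm further in than the line of its neighbours, which fits it touching the melter. It did not move while the gripper backed off.
- **Other objects:** the caps of the clear and green bottles shifted by about 0.1 pixel or less from the start. No pixels changed around the syrup bottle or the jar.

**Disagreements**
- **Tilting the tool:** it hit joint 4's limit while still high up, so the tool ended about 45 mm from the commanded pose. I corrected this lower down, before touching the bottle.
- **Liqueur position:** the estimates from the arm and from the camera differed by 2–3 mm, within the calibration error.

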